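Check the fired ware, then lift its carrier level

TASK

Before moving the fired ware, pick up the stick thermometer, point its lens at the middle of the tall beaker's side from about 5 to 15 cm away without touching the ware, and keep it steady for about two seconds, then lay it back flat on its cork mat and let go. Then take the steel carrier by its wooden bar and lift it about 12 cm straight up off the kiln slab, keeping it level so that the beaker and the dish stay standing in it, and finish with it held still and level in the air: do not put it down or let go. Leave the two glaze jars and the roller where they are.

Things in the scene. Friction and masses are not known exactly. Their poses are not given: they have to be found in the camera images.
- carrier: Loose open steel carrier: a shallow tray, 104 (its x) x 216 (its y) mm, floor 6 mm thick, rim 18 mm high, with a 20 mm wide upright strap at the middle of each short end and a wooden bar between the straps. Stands on the slab. Origin: centre of its underside; z up, y along the bar. About 0.36 kg empty, up to 0.8 kg with the ware, and heavier on the beaker's side.
- carrier_bar (a point): Middle of the carrier's wooden bar, 135 mm above the carrier's underside, directly over its centre. The bar runs along the carrier's y, 208 mm long, 20 mm wide, 22 mm tall; free space all round it, the beaker's rim is about 33 mm below the bar's underside. y axis along the bar.
- beaker: Loose tall terracotta beaker, open at the top, rim 64 mm across, tapering to a narrower foot, 85 mm high, about 0.22 kg. Stands in one half of the carrier (either end), about 50 mm from the carrier's middle along the bar. Origin: centre of its underside, z up.
- beaker_mid (a point): Point on the beaker's axis, 43 mm above its underside: the middle of the beaker, where to aim.
- dish: Loose low terracotta dish, 68 mm across, 36 mm high, about 0.09 kg, in the other half of the carrier. Origin: centre of its underside, z up.
- thermometer: Loose stick-shaped infrared thermometer, 120 mm long (x), grey body 100 x 30 (y) x 34 (z) mm with a black round nose at its +x end. Lies flat on the cork mat. Origin: underside, in the middle of the length; the grey body reaches from x = -60 to +40 mm. x points out of the lens; grip it across its y. 0.11 kg.
- lens (a point): Middle of the thermometer's lens: 60 mm ahead of the thermometer's origin along its x and 17 mm above its underside. Its x axis is the line of sight.
- mat: Cork mat fixed on the bench, 200 (x) x 120 (y) x 4 mm. Origin: centre of its underside.
- slab: Kiln slab fixed on the bench, cream, 170 (x) x 270 (y) x 20 mm; the carrier stands on it. Origin: centre of its underside.
- jar_tall: Bystander: glaze jar with a white cap, 66 mm across, 95 mm high. Origin: centre of its underside.
- jar_low: Bystander: wider, lower glaze jar with a white cap, 72 mm across, 70 mm high. Origin: centre of its underside.
- roller: Bystander: small wooden hand roller, about 170 mm long, 36 mm high, lying on the bench. Origin: under the middle of its roll; its handle points to its own -x.
There are look-alikes about, which are no part of the job. Leave any white or yellow look-alike of the dish alone. Several things have the shape of the mat; the one meant has the colours described above.

How it is judged:
On the way, in this order (a step that is already met when the one before it is completed fails the run):
1. the held thermometer points steadily for 1 s at the beaker's middle (24 mm sideways, 32 mm in height, lens 65 to 220 mm from it), the loaded carrier still standing on the slab (contact force between thermometer and the fingers above 0.5 N and x of beaker_mid in the frame of lens between 0.065 and 0.22 m and y of beaker_mid in the frame of lens between -0.024 and 0.024 m and z of beaker_mid in the frame of lens between -0.032 and 0.032 m and linear speed of thermometer below 0.02 m/s and angular speed of thermometer below 0.15 rad/s and contact force between thermometer and mat below 0.05 N and contact force between carrier and slab above 1 N and angle between carrier's own z axis and vertical below 0.1 rad and distance of carrier from where it was at the start of the episode below 0.03 m and angle between each of beaker, dish's own z axis and vertical below 0.2 rad and z of beaker in the frame of carrier between -0.005 and 0.016 m and z of dish in the frame of carrier between -0.005 and 0.016 m and x of beaker in the frame of carrier between -0.05 and 0.05 m and y of beaker in the frame of carrier between -0.105 and 0.105 m and x of dish in the frame of carrier between -0.05 and 0.05 m and y of dish in the frame of carrier between -0.105 and 0.105 m), for 1 s.
2. the thermometer lies flat and released on the mat, the carrier still standing on the slab (x of thermometer in the frame of mat between -0.08 and 0.08 m and y of thermometer in the frame of mat between -0.05 and 0.05 m and z of thermometer in the frame of mat between -0.002 and 0.012 m and angle between thermometer's own z axis and vertical below 0.15 rad and contact force between thermometer and the fingers below 0.05 N and linear speed of thermometer below 0.02 m/s and contact force between carrier and slab above 1 N and angle between carrier's own z axis and vertical below 0.1 rad and distance of carrier from where it was at the start of the episode below 0.03 m and angle between each of beaker, dish's own z axis and vertical below 0.2 rad and z of beaker in the frame of carrier between -0.005 and 0.016 m and z of dish in the frame of carrier between -0.005 and 0.016 m and x of beaker in the frame of carrier between -0.05 and 0.05 m and y of beaker in the frame of carrier between -0.105 and 0.105 m and x of dish in the frame of carrier between -0.05 and 0.05 m and y of dish in the frame of carrier between -0.105 and 0.105 m), for 0.3 s.
At the end, for the whole second after the job is handed in: Carrier held in the fingers alone, 85 to 240 mm above the slab and within 60 mm sideways of it, still (under 20 mm/s), level within 7 degrees; beaker and dish upright in it; thermometer flat and released on the mat; jars and roller within 30 mm of their start (height (world z) of carrier between 0.105 and 0.26 m and angle between carrier's own z axis and vertical below 0.12 rad and linear speed of each of carrier, thermometer below 0.02 m/s and angular speed of carrier below 0.15 rad/s and contact force between carrier and the fingers above 2 N and contact force between carrier and slab below 0.05 N and horizontal distance between carrier and slab below 0.06 m and contact force between carrier and jar_tall below 0.05 N and contact force between carrier and jar_low below 0.05 N and contact force between carrier and roller below 0.05 N and angle between each of beaker, dish's own z axis and vertical below 0.2 rad and z of beaker in the frame of carrier between -0.005 and 0.016 m and z of dish in the frame of carrier between -0.005 and 0.016 m and x of beaker in the frame of carrier between -0.05 and 0.05 m and y of beaker in the frame of carrier between -0.105 and 0.105 m and x of dish in the frame of carrier between -0.05 and 0.05 m and y of dish in the frame of carrier between -0.105 and 0.105 m and contact force between beaker and carrier above 0.3 N and contact force between dish and carrier above 0.15 N and contact force between each of beaker, dish, thermometer and the fingers below 0.05 N and x of thermometer in the frame of mat between -0.08 and 0.08 m and y of thermometer in the frame of mat between -0.05 and 0.05 m and z of thermometer in the frame of mat between -0.002 and 0.012 m and angle between thermometer's own z axis and vertical below 0.15 rad and distance of each of jar_tall, jar_low, roller from where it was at the start of the episode below 0.03 m); the arm keeps its last pose, push and grip.
It fails at once if the carrier tips by more than 15 degrees (angle between carrier's own z axis and vertical above 0.26 rad).
It fails at once if the beaker or the dish tips over (angle between any of beaker, dish's own z axis and vertical above 0.45 rad).
It fails at once if the thermometer knocks the ware (contact force between thermometer and beaker above 1 N or contact force between thermometer and dish above 1 N).
It fails at once if a jar or the roller is pushed away (distance of any of jar_tall, jar_low, roller from where it was at the start of the episode above 0.03 m).
It also fails if it takes over 72 s, if anything falls off the work surface, if the arm or the gripper's body presses on something with over 40 N, if the wrist force passes 120 N, or if a joint passes its speed limit or range.

ROBOT

A 7-joint arm with a two-finger parallel gripper is mounted at the origin on the work surface. World frame = base frame: x ahead of the robot, y to its left, z up, the work surface at z = 0. Lengths are in m, angles in rad, forces in N, time in s.
With the tool pointing down it reaches from about 0.4 to 0.85 m from the base axis. Payload 10.4 kg.
Tool frame: the origin (TCP) lies at the very end of the fingers, on their centre line; the grasp point (between the pads) lies 19 mm behind it; z points along the fingers, y is the line along which they close (so a half turn about z gives the same grasp; the last joint's range is limited). The gripper opens to 85 mm and grips with 20 to 120 N. Pads are 22 mm wide; open, the fingers measure 114 mm over their backs; the gripper's body (76 mm by 85 mm) begins 54 mm behind the grasp point. The pads swing forward as they close: fully open they stand 13 mm farther back than shut.
Start: joints at [-1.207, 0.332, -0.065, 1.46, 0.022, 1.35, -0.088], TCP at [0.236, 0.579, 0.231] pointing down, gripper open.
Joint ranges: [-2.6, 2.6], [-0.5, 2.12], [-1.47, 1.34], [0.16, 2.42], [-1.27, 4.41], [0.06, 2.06], [-2.6, 2.6]. Speed limits (rad/s): [2.22, 2.22, 2.79, 2.79, 3.14, 3.14, 3.14].

INTERFACE

Orientations are given as a unit quaternion [x, y, z, w].
In Python, from workcell import * gives the robot as it stands. The module is installed in compiled form; this text tells all that it offers.
- The arm moves only by the tool carry_out, never from a script. Its argument "motion" is a list of rows, each an object with "xyz": the shift along the tool's x, y, z in m, a list of three; "angular": the turn, a rotation vector about the tool's x, y, z in degrees, a list of three. A call has 1 to 12 rows; each row is the pose to reach, as a shift and turn from the pose commanded when the call began, along the tool's axes at that moment; what a row does not reach only later rows make up. A row lasts 1/10 s, in which the tool goes at most 50 mm and 8.59 degrees, less where a joint would pass 70% of its speed; a pose out of reach is approached as far as the arm can. A call with a gripper value outside its range is refused whole. "hand" is the opening, from 0 (shut) to 1 (fully open), set as the call begins (left out, the last holds). The fingers move at their own pace and stop on an object; "grip_force" is the grip in N (left out, the last holds). Time passes only in rows, so rows that repeat a pose let the fingers close. It gives the time, the measured TCP pose, the force, the opening and the grip force at its end, in the units of the state.
- get_obs(): the state, without advancing time (a new reading comes with each control period).
- camera(name): name is "side" or "top"; returns a dict with "img" (480x640x3 uint8, red, green, blue), "fx", "fy", "cx", "cy" (pixels), "k1" (the pictures are not rectified: a ray, as slopes to the right and down, at radius r is drawn at 1 + k1 r^2 times it, then the intrinsics apply), "extrinsics" (4x4, takes a point from camera to world coordinates). Camera axes: x right, y up, looking along -z (the intrinsics and any distortion apply to the point x, -y, -z); pixel columns grow to the right and rows downward; lengths in m; the calibration is good to about 2 mm. A picture is of the moment at which its call begins. There is no depth.
- hand_in(): hands the job in; it is judged then, once.
The state is a dict: "clock": time; "joint_pos": joint angles; "joint_velocities": joint speeds; "tau": joint torques, N m; "position": TCP position; "ee_rot": TCP orientation; "ft_force": force on the tool from outside, world axes, zero at the start; "torque": the same for the moment, N m; "grip_width": opening from 0.0 (shut) to 1.0 (fully open); "grasp_force": force on a finger pad.
Only numpy, scipy, OpenCV 4.12 (cv2) and the standard library are available. Lean on these libraries where they do the work, as an engineer would, in place of code of your own. Each camera call takes 0.05 s, during which the arm holds its last target. There are 200 camera calls.

## Working session

There is one attempt and no reset: what is moved stays moved. The work goes in short steps, Python scripts to look and compute and a tool call to move; the robot and the scene stay as the last step left them, time stands still between calls to the robot, and variables do not carry over. Pictures are saved under pics/ and viewed, at most 10 in all, crops included, and the job is handed in when it is done.

Besides the shell and the picture viewer there is one more tool, called after "Call:" in YAML: its name, and indented under it one key for each argument. carry_out: Moves the arm, as the interface text tells. Its arguments: {"type":"object","properties":{"motion":{"type":"array"},"hand":{"type":"number"},"grip_force":{"type":"number"}},"required":["motion"]}

```bash
mkdir -p pics; cat > h.py <<'E'
import numpy as np, cv2, pickle
from workcell import *
def snap(n):
    c=camera(n); pickle.dump(c,open(f'pics/{n}.pkl','wb')); return c
def load(n): return pickle.load(open(f'pics/{n}.pkl','rb'))
def proj(c,P):
    E=np.array(c['extrinsics']); p=(np.atleast_2d(P)-E[:3,3])@E[:3,:3]
    s=np.c_[p[:,0]/-p[:,2],-p[:,1]/-p[:,2]]; s=s*(1+c['k1']*(s**2).sum(1,keepdims=True))
    return s*[c['fx'],c['fy']]+[c['cx'],c['cy']]
def ray(c,uv):
    d=(np.array(uv,float)-[c['cx'],c['cy']])/[c['fx'],c['fy']]; s=d.copy()
    for _ in range(20): s=d/(1+c['k1']*(s@s))
    E=np.array(c['extrinsics']); return E[:3,3],E[:3,:3]@np.array([s[0],-s[1],-1])
def atz(c,uv,z):
    o,d=ray(c,uv); return o+d*(z-o[2])/d[2]
def tri(c1,u1,c2,u2):
    o1,d1=ray(c1,u1);o2,d2=ray(c2,u2)
    t=np.linalg.lstsq(np.c_[d1,-d2],o2-o1,rcond=None)[0]
    a=o1+t[0]*d1;b=o2+t[1]*d2; return (a+b)/2,np.linalg.norm(a-b)
E
python3 - <<'E'
from h import *
for n in('top','side'):
    c=snap(n); cv2.imwrite(f'pics/{n}0.png',c['img'][...,::-1]); print(n,np.round(np.array(c['extrinsics']),3).tolist(),c['fx'],c['k1'])
o=get_obs(); print({k:np.round(v,3).tolist() for k,v in o.items()})
E
```

```text
top [[0.011, 0.984, -0.175, 0.336], [-1.0, 0.012, 0.008, -0.007], [0.01, 0.175, 0.985, 1.435], [0.0, 0.0, 0.0, 1.0]] 541.9715050506178 -0.0745962432712379
side [[0.907, 0.322, -0.271, 0.204], [-0.421, 0.686, -0.593, -0.882], [-0.005, 0.652, 0.758, 1.216], [0.0, 0.0, 0.0, 1.0]] 604.0115188541652 -0.07225313690493236
{'clock': 0.1, 'joint_pos': [-1.207, 0.333, -0.065, 1.461, 0.022, 1.35, -0.089], 'joint_velocities': [0.0, -0.002, -0.001, -0.004, -0.001, 0.002, -0.001], 'tau': [0.001, -62.674, 0.049, -39.243, 0.016, 0.007, -0.0], 'position': [0.236, 0.579, 0.231], 'ee_rot': [0.192, 0.981, -0.001, -0.0], 'ft_force': [0.267, -0.907, -0.913], 'torque': [0.004, 0.011, 0.034], 'grasp_force': 0.0, 'grip_width': 0.999}
```

View pics/top0.png

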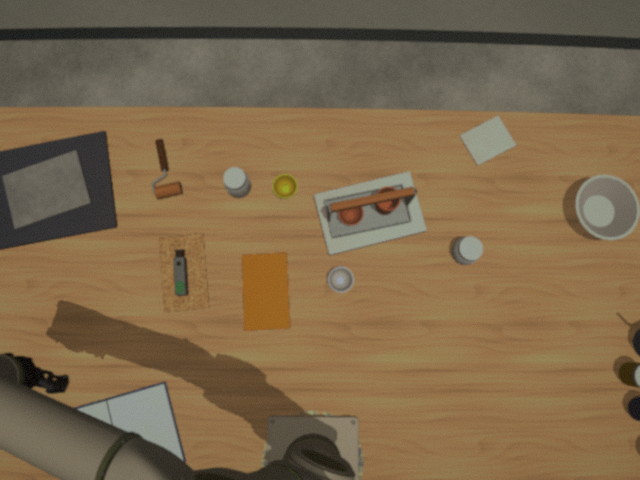

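View pics/side0.png

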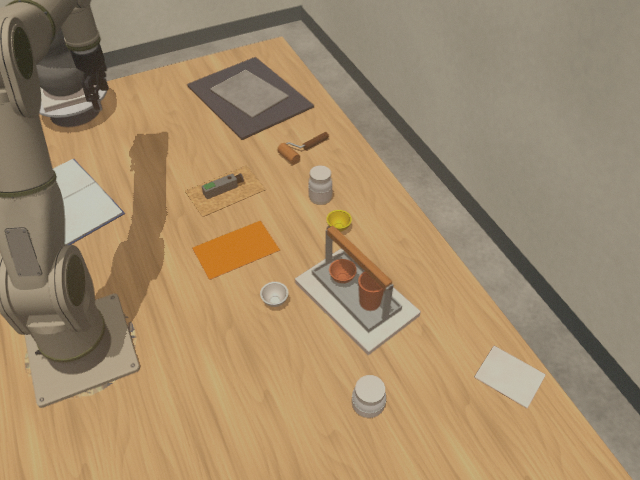

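The top view shows the thermometer at (180,273) with its nose up, toward +x, on the cork mat. The carrier is at (370,212), with the beaker in its right half (387,200) and the dish in its left half (350,213). The jars are at (236,181) and (468,250), and the roller is at (165,180). In the side view the bar runs from (330,233) to (388,283). I'll zoom in to get exact pixels.

```bash
python3 - <<'E'
from h import *
def crop(n,u,v,w,h,k):
    return cv2.resize(load(n)['img'][v:v+h,u:u+w,::-1],None,fx=k,fy=k,interpolation=cv2.INTER_CUBIC)
a=crop('top',150,225,66,100,6); b=crop('top',305,165,134,100,6)   # 396x600 , 804x600
cv2.imwrite('pics/t1.png',np.hstack([crop('top',150,230,60,90,5),crop('top',310,170,100+0,90,5)]))
c1=crop('side',180,165,95,50,4); c2=crop('side',290,220,105+0,130,4)
im=np.zeros((520,800,3),np.uint8); im[:200,:380]=c1; im[:520,380:800]=c2; cv2.imwrite('pics/s1.png',im)
cv2.imwrite('pics/t2.png',crop('top',310,165,120,90,6))
E
```

```text
(no output)
```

View pics/t1.png

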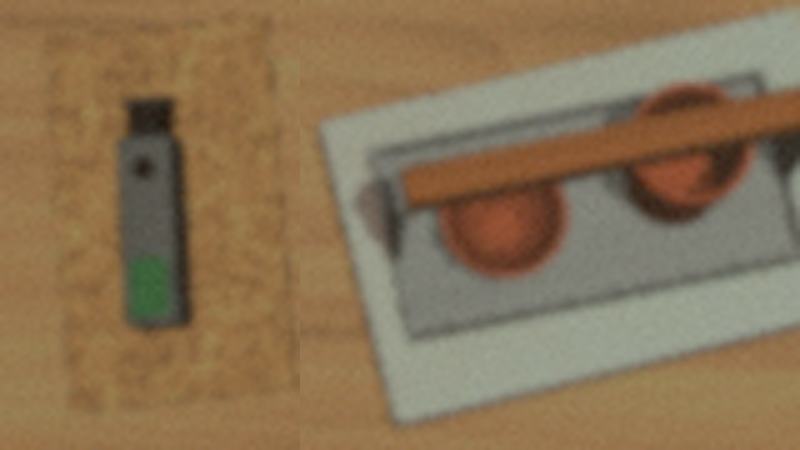

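View pics/s1.png

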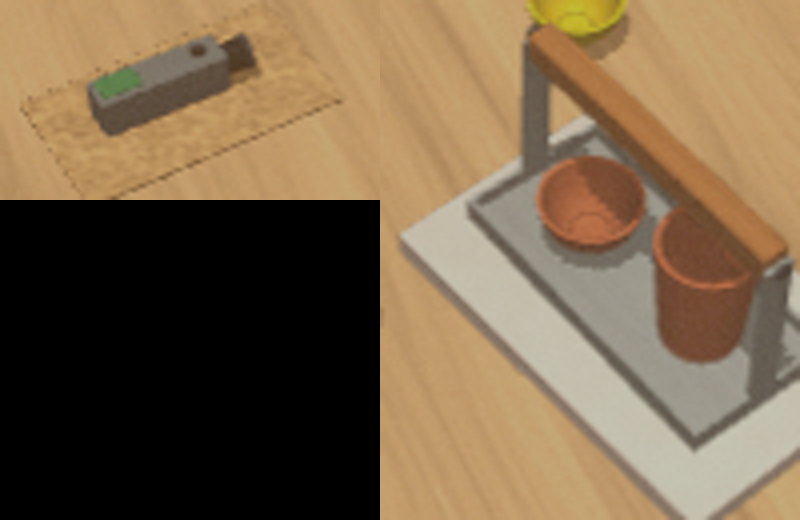

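View pics/t2.png

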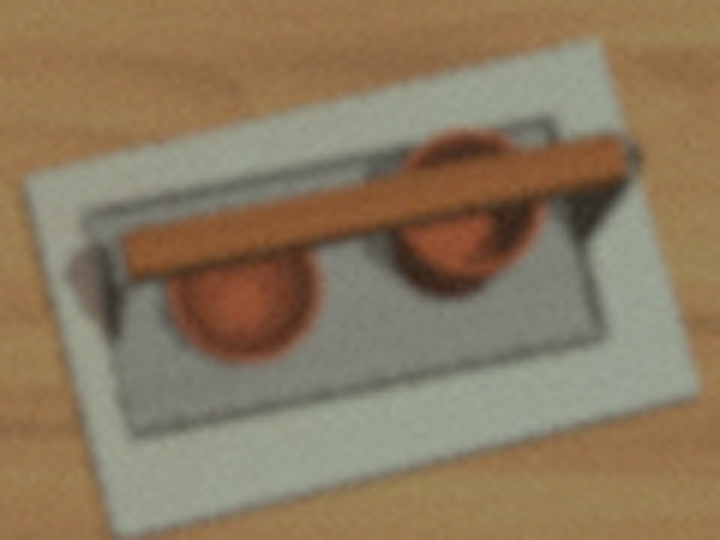

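The zooms show these features:
- **Thermometer body, top face:** t1 corners (120,140), (127,320) and about (170,320); s1 corners (90,82), (105,112), (212,38) and (228,65).
- **Bar ends:** t2 (126,255) and (624,158).
- **Beaker rim:** t2 about (467,207); s1 about (703,243).

```bash
python3 - <<'E'
from h import *
T=load('top');S=load('side')
px=lambda p,o,k:np.array(p)/k+np.array(o)-.5+.5/k
t1=lambda *p:px(p,(150,230),5); t2=lambda *p:px(p,(310,165),6)
sa=lambda *p:px(p,(180,165),4); sb=lambda u,v:px((u-380,v),(290,220),4)
pr={'th rear+y':(t1(127,320),sa(90,82)),'th rear-y':(t1(171,320),sa(106,110)),'th front+y':(t1(120,140),sa(212,38)),'th front-y':(t1(171,138),sa(228,64)),
'bar +y':(t2(126,255),sb(542,36)),'bar -y':(t2(624,158),sb(775,256)),'rim':(t2(467,207),sb(703,243)),'dish rim':(t2(245,288),sb(591,203))}
for k,(a,b) in pr.items():
    p,e=tri(T,a,S,b); print(k,p.round(4),round(e,4))
for n,p in dict(slab=[(25,180),(598,40),(698,395),(118,535)]).items():
    q=np.array([atz(T,t2(*x),.02) for x in p]);print(n,q.round(3).tolist(),q.mean(0))
q=np.array([atz(T,t2(*x),.038) for x in [(85,212),(553,120),(603,335),(133,435)]]);print('tray',q.round(3).tolist(),q.mean(0))
def seg(r,c0,c1): pass
q=np.array([atz(T,t1(*x),.004) for x in[(47,33),(272,15),(298,385),(75,408)]]);print('mat',q.round(3).tolist(),q.mean(0))
q=np.array([atz(S,sa(*x),.004) for x in[(22,105),(265,2),(342,100),(110,198)]]);print('matS',q.round(3).tolist(),q.mean(0))
for n,(u,v),z in[('jartall',(235,175),.095),('jarlow',(469,244),.07),('white',(341,279),.03),('roller',(168,190),.03),('rollhandle',(160,142),.02),('yellow',(285,186),.03)]: print(n,atz(T,(u,v),z).round(3))
E
```

```text
th rear+y [0.4209 0.3577 0.0346] 0.0002
th rear-y [0.4231 0.3371 0.024 ] 0.0023
th front+y [0.5149 0.3676 0.0304] 0.0004
th front-y [0.5171 0.3418 0.0262] 0.0001
bar +y [ 0.6265 -0.0391  0.1566] 0.0008
bar -y [ 0.6687 -0.2404  0.1621] 0.0001
rim [ 0.6596 -0.1832  0.11  ] 0.001
dish rim [ 0.6351 -0.0934  0.0556] 0.0015
slab [[0.692, 0.003, 0.02], [0.761, -0.256, 0.02], [0.598, -0.297, 0.02], [0.532, -0.04, 0.02]] [ 0.64557457 -0.14765362  0.02      ]
tray [[0.673, -0.024, 0.038], [0.718, -0.232, 0.038], [0.621, -0.252, 0.038], [0.574, -0.046, 0.038]] [ 0.64634999 -0.13848796  0.038     ]
mat [[0.576, 0.418, 0.004], [0.587, 0.296, 0.004], [0.39, 0.273, 0.004], [0.376, 0.391, 0.004]] [0.48238747 0.3444911  0.004     ]
matS [[0.375, 0.388, 0.004], [0.57, 0.415, 0.004], [0.584, 0.295, 0.004], [0.404, 0.274, 0.004]] [0.48325426 0.34317035 0.004     ]
jartall [0.722 0.205 0.095]
jarlow [ 0.554 -0.398  0.07 ]
white [ 0.465 -0.071  0.03 ]
roller [0.697 0.394 0.03 ]
rollhandle [0.836 0.428 0.02 ]
yellow [0.712 0.08  0.03 ]
```

```bash
cat >> h.py <<'E'
from scipy.spatial.transform import Rotation as R
def goal(xyz,ydir_deg):
    """shift (mm) and turn (deg) in tool axes to a tool-down pose whose y axis has the given heading"""
    o=get_obs(); r=R.from_quat(o['ee_rot']); a=np.radians(ydir_deg)
    y=np.array([np.cos(a),np.sin(a),0]); z=np.array([0,0,-1.]); G=R.from_matrix(np.c_[np.cross(y,z),y,z])
    print('t',round(o['clock'],2),'pos',np.round(o['position'],4),'yhead',round(np.degrees(np.arctan2(*r.as_matrix()[1::-1,1])),2),'grip',round(o['grip_width'],3),round(o['grasp_force'],1),'ft',np.round(o['ft_force'],1))
    print('shift mm',(r.inv().apply(np.array(xyz)-o['position'])*1000).round(1),'turn',np.degrees((r.inv()*G).as_rotvec()).round(1))
E
python3 - <<'E'
from h import *
from scipy.optimize import least_squares
T=load('top');S=load('side')
px=lambda p,o,k:np.array(p)/k+np.array(o)-.5+.5/k
t1=lambda *p:px(p,(150,230),5); t2=lambda *p:px(p,(310,165),6)
sa=lambda *p:px(p,(180,165),4); sb=lambda u,v:px((u-380,v),(290,220),4)
def fit(loc,tp,sp,z,x0):
    loc=np.array(loc)
    def W(q): c,s=np.cos(q[2]),np.sin(q[2]); return np.c_[q[0]+c*loc[:,0]-s*loc[:,1],q[1]+s*loc[:,0]+c*loc[:,1],loc[:,2]+z+(q[3] if len(q)>3 else 0)]
    f=lambda q:np.r_[(proj(T,W(q))-tp).ravel(),(proj(S,W(q))-sp).ravel()]
    for st in(x0,x0+[0]):
        r=least_squares(f,st,loss='soft_l1'); print(r.x.round(4),np.degrees(r.x[2]).round(1),r.fun.round(1))
fit([(-.06,.015,.034),(-.06,-.015,.034),(.04,.015,.034),(.04,-.015,.034)],[t1(127,320),t1(171,320),t1(120,140),t1(171,138)],[sa(90,82),sa(106,110),sa(212,38),sa(228,64)],.004,[.47,.35,.1])
fit([(0,.104,.146),(0,-.104,.146)],[t2(126,255),t2(624,158)],[sb(542,36),sb(775,256)],.02,[.647,-.139,.21])
goal((.464,.351,.12),96)
E
```

```text
[0.4776 0.3473 0.0959] 5.5 [ 0.   1.7  2.8  0.8 -0.1 -0.7  1.1 -1.2 -1.5 -0.1 -1.3 -0.6  0.3 -1.7
  0.9 -2. ]
[ 0.4792  0.3526  0.0725 -0.0105] 4.2 [-1.5  1.2  1.2  0.5 -0.7 -1.   0.4 -1.2 -1.1  0.8 -1.1  0.4  0.9 -0.2
  1.2 -0.4]
[ 0.6461 -0.1409  0.2079] 11.9 [ 0.1  0.1  1.2  0.  -0.5 -2.5  0.2 -0.1]
[ 0.6478 -0.1397  0.2124 -0.0072] 12.2 [-0.4  0.2  0.1 -0.1 -0.3 -0.9  0.5  1.1]
t 0.1 pos [0.2356 0.5785 0.2306] yhead 67.84 grip 0.999 0.0 ft [ 0.3 -0.9 -0.9]
shift mm [-297.3 -124.5  110.8] turn [ -0.1  -0.  -28.2]
```

```bash
python3 - <<'E'
from h import *
from scipy.optimize import least_squares
T=load('top');S=load('side')
px=lambda p,o,k:np.array(p)/k+np.array(o)-.5+.5/k
t1=lambda *p:px(p,(150,230),5); sa=lambda *p:px(p,(180,165),4)
A=np.array([(-.06,.015,.034),(.04,.015,.034)]); ta=[t1(127,321),t1(120,138)]
B=np.array([(-.06,.015,.034),(-.06,-.015,.034),(.04,.015,.034),(.04,-.015,.034)]); sp=[sa(90,82),sa(106,110),sa(212,38),sa(228,64)]
def W(q,l): c,s=np.cos(q[2]),np.sin(q[2]); return np.c_[q[0]+c*l[:,0]-s*l[:,1],q[1]+s*l[:,0]+c*l[:,1],l[:,2]+q[3]]
for zz in(0,1):
    f=lambda q:np.r_[(proj(T,W(np.r_[q,.004][:4] ,A))-ta).ravel(),(proj(S,W(np.r_[q,.004][:4],B))-sp).ravel()]
    r=least_squares(f,[.47,.35,.1]+[0]*zz); print(r.x.round(4),np.degrees(r.x[2]).round(1),r.fun.round(1))
# render model overlay with the first fit
q=np.r_[least_squares(lambda q:np.r_[(proj(T,W(np.r_[q,.004],A))-ta).ravel(),(proj(S,W(np.r_[q,.004],B))-sp).ravel()],[.47,.35,.1]).x,.004]
C=np.array([(x,y,z) for x in(-.06,.04) for y in(-.015,.015) for z in(0,.034)])
ims=[]
for c,(u,v) in((T,(148,225)),(S,(190,155))):
    k=6; im=cv2.resize(c['img'][v:v+66,u:u+66,::-1],None,fx=k,fy=k,interpolation=cv2.INTER_CUBIC)
    p=((proj(c,W(q,C))-[u,v]+.5)*k-.5).round().astype(int)
    for i in range(8):
        for j in range(i):
            if bin(i^j).count('1')==1: cv2.line(im,tuple(map(int,p[i])),tuple(map(int,p[j])),(0,0,255),1)
    ims.append(im)
cv2.imwrite('pics/ov.png',np.hstack(ims))
E
```

```text
[0.4781 0.345  0.087 ] 5.0 [ 0.7  1.3  0.8 -0.5 -1.2  0.2 -1.  -0.3  0.8 -1.2  1.3 -1.4]
[ 0.4791  0.3495  0.0877 -0.0032] 5.0 [-0.3  1.  -0.1 -0.6 -0.9  0.9 -0.7  0.4  0.9 -0.5  1.4 -0.7]
```

View pics/ov.png

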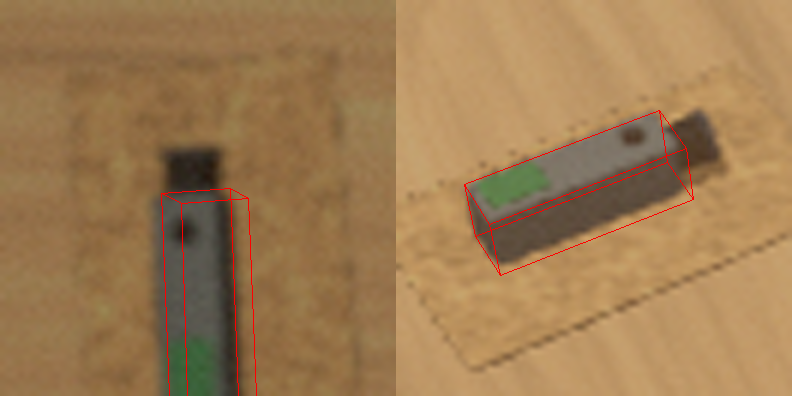

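Call:
carry_out:
  motion:
    - {"xyz": [-0.03,-0.012,0],"angular": [0,0,-4]}
    - {"xyz": [-0.07,-0.03,0.02],"angular": [0,0,-9]}
    - {"xyz": [-0.11,-0.05,0.04],"angular": [0,0,-15]}
    - {"xyz": [-0.15,-0.06,0.06],"angular": [0,0,-20]}
    - {"xyz": [-0.19,-0.08,0.08],"angular": [0,0,-25]}
    - {"xyz": [-0.23,-0.1,0.1],"angular": [0,0,-28]}
    - {"xyz": [-0.27,-0.115,0.11],"angular": [0,0,-28]}
    - {"xyz": [-0.297,-0.1245,0.111],"angular": [0,0,-28.2]}
    - {"xyz": [-0.297,-0.1245,0.111],"angular": [0,0,-28.2]}
    - {"xyz": [-0.297,-0.1245,0.111],"angular": [0,0,-28.2]}
  hand: 1

```text
clock: 1.1
position: [0.4639, 0.3512, 0.12]
ee_rot: [-0.052, 0.999, -0.0, -0.0]
ft_force: [-0.7, -0.1, 0.0]
grip_width: 1.0
grasp_force: 0.0
```

The overlay puts the thermometer about 3.5 mm further to +y than the fit: at about (0.478, 0.349), yaw 5°. Its edges otherwise match the body in both views. I'll descend and grip.

Call:
carry_out:
  motion:
    - {"xyz": [-0.006,-0.0035,0.03],"angular": [0,0,1]}
    - {"xyz": [-0.006,-0.0035,0.06],"angular": [0,0,1]}
    - {"xyz": [-0.006,-0.0035,0.085],"angular": [0,0,1]}
    - {"xyz": [-0.006,-0.0035,0.1],"angular": [0,0,1]}
    - {"xyz": [-0.006,-0.0035,0.107],"angular": [0,0,1]}
    - {"xyz": [-0.006,-0.0035,0.111],"angular": [0,0,1]}
    - {"xyz": [-0.006,-0.0035,0.111],"angular": [0,0,1]}

```text
clock: 1.8
position: [0.4703, 0.3492, 0.0098]
ee_rot: [-0.044, 0.999, 0.0, 0.0]
ft_force: [-0.4, 0.2, -0.3]
grip_width: 1.004
grasp_force: 0.0
```

Call:
carry_out:
  motion:
    - {"xyz": [0,0,0]}
    - {"xyz": [0,0,0]}
    - {"xyz": [0,0,0]}
    - {"xyz": [0,0,0]}
    - {"xyz": [0,0,0]}
    - {"xyz": [0,0,0]}
    - {"xyz": [0,0,0]}
    - {"xyz": [0,0,0]}
    - {"xyz": [0,0,0]}
    - {"xyz": [0,0,0]}
  hand: 0
  grip_force: 40

```text
validation failed for argument at $.mo...
```

Rows need both fields, so I'll include "angular" in each.

Call:
carry_out:
  motion:
    - {"xyz": [0,0,0],"angular": [0,0,0]}
    - {"xyz": [0,0,0],"angular": [0,0,0]}
    - {"xyz": [0,0,0],"angular": [0,0,0]}
    - {"xyz": [0,0,0],"angular": [0,0,0]}
    - {"xyz": [0,0,0],"angular": [0,0,0]}
    - {"xyz": [0,0,0],"angular": [0,0,0]}
    - {"xyz": [0,0,0],"angular": [0,0,0]}
    - {"xyz": [0,0,0],"angular": [0,0,0]}
  hand: 0
  grip_force: 40

```text
clock: 2.6
position: [0.4705, 0.349, 0.0099]
ee_rot: [-0.044, 0.999, 0.0, 0.0]
ft_force: [0.1, -0.3, 5.1]
grip_width: 0.343
grasp_force: 41.2
```

Call:
carry_out:
  motion:
    - {"xyz": [0,0,-0.01],"angular": [0,0,0]}
    - {"xyz": [0,0,-0.025],"angular": [0,0,0]}
    - {"xyz": [0,0,-0.045],"angular": [0,0,0]}
    - {"xyz": [0,0,-0.065],"angular": [0,0,0]}
    - {"xyz": [0,0,-0.08],"angular": [0,0,0]}
    - {"xyz": [0,0,-0.09],"angular": [0,0,0]}
    - {"xyz": [0,0,-0.09],"angular": [0,0,0]}
    - {"xyz": [0,0,-0.09],"angular": [0,0,0]}

```text
clock: 3.4
position: [0.4699, 0.3485, 0.0989]
ee_rot: [-0.044, 0.999, -0.0, -0.0]
ft_force: [-0.3, 0.1, -1.5]
grip_width: 0.345
grasp_force: 40.4
```

```bash
python3 - <<'E'
from h import *
def up(c,u,v,w,h,k): return cv2.resize(c['img'][v:v+h,u:u+w,::-1],None,fx=k,fy=k,interpolation=cv2.INTER_CUBIC)
T=snap('top');S=snap('side')
cv2.imwrite('pics/g.png',np.hstack([up(T,130,215,100,130,4),up(S,170,110,100,130,4)]))
goal((.484,-.2,.1),95)
print(np.round(get_obs()['joint_pos'],2))
E
```

```text
t 3.5 pos [0.4697 0.3483 0.0983] yhead 95.04 grip 0.343 40.4 ft [ 0.6  0.2 -2.1]
shift mm [  33.9 -547.4   -1.1] turn [-0.1 -0.1  0. ]
[-0.75  0.35  0.04  1.73 -0.02  1.06  0.95]
```

View pics/g.png

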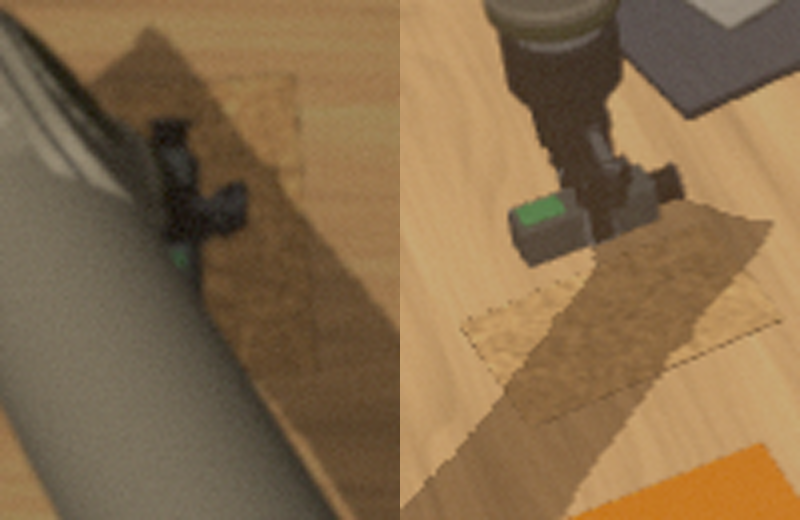

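The thermometer is held level, with its nose at (675,185) in the right half of the picture. I'll carry it over to the beaker.

Call:
carry_out:
  motion:
    - {"xyz": [0,-0.01,-0.002],"angular": [0,0,0]}
    - {"xyz": [0.001,-0.025,-0.006],"angular": [0,0,0]}
    - {"xyz": [0.003,-0.05,-0.01],"angular": [0,0,0]}
    - {"xyz": [0.006,-0.08,-0.01],"angular": [0,0,0]}
    - {"xyz": [0.009,-0.11,-0.01],"angular": [0,0,0]}
    - {"xyz": [0.012,-0.14,-0.01],"angular": [0,0,0]}
    - {"xyz": [0.015,-0.17,-0.01],"angular": [0,0,0]}
    - {"xyz": [0.018,-0.2,-0.01],"angular": [0,0,0]}
    - {"xyz": [0.021,-0.23,-0.01],"angular": [0,0,0]}
    - {"xyz": [0.024,-0.26,-0.01],"angular": [0,0,0]}
    - {"xyz": [0.027,-0.285,-0.01],"angular": [0,0,0]}
    - {"xyz": [0.03,-0.31,-0.01],"angular": [0,0,0]}

```text
clock: 4.7
position: [0.4669, 0.0347, 0.1095]
ee_rot: [-0.043, 0.999, 0.0, 0.0]
ft_force: [0.6, 0.6, -0.9]
grip_width: 0.347
grasp_force: 40.4
```

Call:
carry_out:
  motion:
    - {"xyz": [0.003,-0.025,0],"angular": [0,0,0]}
    - {"xyz": [0.006,-0.05,0],"angular": [0,0,0]}
    - {"xyz": [0.009,-0.08,0],"angular": [0,0,0]}
    - {"xyz": [0.011,-0.11,0.002],"angular": [0,0,0]}
    - {"xyz": [0.0115,-0.14,0.005],"angular": [0,0,0]}
    - {"xyz": [0.0115,-0.17,0.01],"angular": [0,0,0]}
    - {"xyz": [0.0115,-0.195,0.018],"angular": [0,0,0]}
    - {"xyz": [0.0115,-0.215,0.028],"angular": [0,0,0]}
    - {"xyz": [0.0115,-0.23,0.038],"angular": [0,0,0]}
    - {"xyz": [0.0115,-0.237,0.046],"angular": [0,0,0]}
    - {"xyz": [0.0115,-0.239,0.0505],"angular": [0,0,0]}
    - {"xyz": [0.0115,-0.239,0.0505],"angular": [0,0,0]}

```text
clock: 5.9
position: [0.4764, -0.2016, 0.0583]
ee_rot: [-0.044, 0.999, 0.0, -0.001]
ft_force: [0.4, -0.2, -1.7]
grip_width: 0.348
grasp_force: 40.4
```

```bash
python3 - <<'E'
from h import *
def up(c,u,v,w,h,k): return cv2.resize(c['img'][v:v+h,u:u+w,::-1],None,fx=k,fy=k,interpolation=cv2.INTER_CUBIC)
T=snap('top');S=snap('side')
ims=[]
a=np.radians(5)
for c,(u,v) in((T,(310,165)),(S,(270,235))):
    c=dict(c); im=c['img'].copy()
    big=up(c,u,v,130,150,4) if 0 else up(c,u,v,130,130,3)
    for P in [(.659,-.186,.069),(.4767+.068*np.cos(a),-.202+.068*np.sin(a),.069)]:
        p=((proj(c,P)[0]-[u,v]+.5)*3).astype(int); cv2.circle(big,(int(p[0]),int(p[1])),3,(255,0,0),-1)
    ims.append(big)
cv2.imwrite('pics/aim.png',np.hstack(ims))
goal((.4767,-.202,.058),95)
E
```

```text
t 6.0 pos [ 0.4771 -0.2012  0.059 ] yhead 95.08 grip 0.341 40.4 ft [-0.1 -0.5  0.1]
shift mm [ 0.5 -0.8  1. ] turn [0.  0.  0.1]
```

View pics/aim.png

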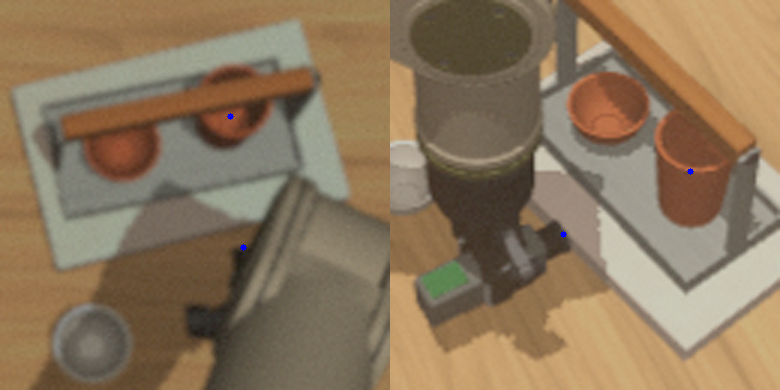

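The predicted lens point falls on the nose tip in both views, (243,247) and (563,235), and the aim point falls on the beaker's body. The ware is untouched, so I'll hold for over 2 s, then go back.

Call:
carry_out:
  motion:
    - {"xyz": [0,0,0],"angular": [0,0,0]}
    - {"xyz": [0,0,0],"angular": [0,0,0]}
    - {"xyz": [0,0,0],"angular": [0,0,0]}
    - {"xyz": [0,0,0],"angular": [0,0,0]}
    - {"xyz": [0,0,0],"angular": [0,0,0]}
    - {"xyz": [0,0,0],"angular": [0,0,0]}
    - {"xyz": [0,0,0],"angular": [0,0,0]}
    - {"xyz": [0,0,0],"angular": [0,0,0]}
    - {"xyz": [0,0,0],"angular": [0,0,0]}
    - {"xyz": [0,0,0],"angular": [0,0,0]}
    - {"xyz": [0,0,0],"angular": [0,0,0]}
    - {"xyz": [0,0,0],"angular": [0,0,0]}

```text
clock: 7.2
position: [0.4771, -0.2018, 0.0588]
ee_rot: [-0.044, 0.999, 0.0, 0.0]
ft_force: [-0.8, -0.0, -1.1]
grip_width: 0.34
grasp_force: 40.4
```

Call:
carry_out:
  motion:
    - {"xyz": [0,0,0],"angular": [0,0,0]}
    - {"xyz": [0,0,0],"angular": [0,0,0]}
    - {"xyz": [0,0,0],"angular": [0,0,0]}
    - {"xyz": [0,0,0],"angular": [0,0,0]}
    - {"xyz": [0,0,0],"angular": [0,0,0]}
    - {"xyz": [0,0,0],"angular": [0,0,0]}
    - {"xyz": [0,0,0],"angular": [0,0,0]}
    - {"xyz": [0,0,0],"angular": [0,0,0]}
    - {"xyz": [0,0,0],"angular": [0,0,0]}
    - {"xyz": [0,0,0],"angular": [0,0,0]}
    - {"xyz": [0,0,0],"angular": [0,0,0]}
    - {"xyz": [0,0,0],"angular": [0,0,0]}

```text
clock: 8.4
position: [0.477, -0.2018, 0.0588]
ee_rot: [-0.044, 0.999, 0.0, -0.0]
ft_force: [0.8, 0.7, -0.5]
grip_width: 0.344
grasp_force: 40.4
```

Call:
carry_out:
  motion:
    - {"xyz": [0,0.002,-0.004],"angular": [0,0,0]}
    - {"xyz": [0,0.009,-0.0125],"angular": [0,0,0]}
    - {"xyz": [0,0.024,-0.0225],"angular": [0,0,0]}
    - {"xyz": [0,0.044,-0.0325],"angular": [0,0,0]}
    - {"xyz": [0,0.069,-0.0405],"angular": [0,0,0]}
    - {"xyz": [0,0.099,-0.0455],"angular": [0,0,0]}
    - {"xyz": [-0.0005,0.129,-0.0485],"angular": [0,0,0]}
    - {"xyz": [-0.0025,0.159,-0.0505],"angular": [0,0,0]}
    - {"xyz": [-0.0055,0.189,-0.0505],"angular": [0,0,0]}
    - {"xyz": [-0.0085,0.214,-0.0505],"angular": [0,0,0]}
    - {"xyz": [-0.0115,0.239,-0.0505],"angular": [0,0,0]}
    - {"xyz": [-0.0145,0.264,-0.0505],"angular": [0,0,0]}

```text
clock: 9.6
position: [0.4682, 0.0639, 0.1102]
ee_rot: [-0.044, 0.999, 0.0, 0.001]
ft_force: [1.4, -0.4, -0.5]
grip_width: 0.346
grasp_force: 40.4
```

Call:
carry_out:
  motion:
    - {"xyz": [-0.003,0.03,0],"angular": [0,0,0]}
    - {"xyz": [-0.006,0.06,0],"angular": [0,0,0]}
    - {"xyz": [-0.009,0.09,0],"angular": [0,0,0]}
    - {"xyz": [-0.012,0.12,0],"angular": [0,0,0]}
    - {"xyz": [-0.015,0.15,0],"angular": [0,0,0]}
    - {"xyz": [-0.018,0.18,0],"angular": [0,0,0]}
    - {"xyz": [-0.021,0.21,0],"angular": [0,0,0]}
    - {"xyz": [-0.024,0.24,0],"angular": [0,0,0]}
    - {"xyz": [-0.026,0.265,0.002],"angular": [0,0,0]}
    - {"xyz": [-0.027,0.28,0.005],"angular": [0,0,0]}
    - {"xyz": [-0.027,0.285,0.01],"angular": [0,0,0]}
    - {"xyz": [-0.027,0.285,0.01],"angular": [0,0,0]}

```text
clock: 10.8
position: [0.4696, 0.3482, 0.0985]
ee_rot: [-0.044, 0.999, -0.001, -0.0]
ft_force: [0.3, -0.2, -1.4]
grip_width: 0.345
grasp_force: 40.4
```

```bash
python3 - <<'E'
from h import *
goal((.4703,.3492,.011),95)
E
```

```text
t 10.8 pos [0.4696 0.3482 0.0985] yhead 95.06 grip 0.345 40.4 ft [ 0.3 -0.2 -1.4]
shift mm [-0.8  1.  87.5] turn [-0.1 -0.1  0.1]
```

Call:
carry_out:
  motion:
    - {"xyz": [0,0,0.01],"angular": [0,0,0]}
    - {"xyz": [0,0,0.03],"angular": [0,0,0]}
    - {"xyz": [0,0,0.05],"angular": [0,0,0]}
    - {"xyz": [0,0,0.066],"angular": [0,0,0]}
    - {"xyz": [0,0,0.076],"angular": [0,0,0]}
    - {"xyz": [0,0,0.081],"angular": [0,0,0]}
    - {"xyz": [0,0,0.084],"angular": [0,0,0]}
    - {"xyz": [0,0,0.086],"angular": [0,0,0]}
    - {"xyz": [0,0,0.0875],"angular": [0,0,0]}
    - {"xyz": [0,0,0.0885],"angular": [0,0,0]}
    - {"xyz": [0,0,0.0885],"angular": [0,0,0]}
    - {"xyz": [0,0,0.0885],"angular": [0,0,0]}

```text
clock: 12.0
position: [0.4703, 0.3488, 0.011]
ee_rot: [-0.044, 0.999, 0.0, 0.0]
ft_force: [0.7, 1.0, -1.2]
grip_width: 0.346
grasp_force: 40.4
```

Call:
carry_out:
  motion:
    - {"xyz": [0,0,0],"angular": [0,0,0]}
    - {"xyz": [0,0,0],"angular": [0,0,0]}
    - {"xyz": [0,0,0],"angular": [0,0,0]}
    - {"xyz": [0,0,0],"angular": [0,0,0]}
    - {"xyz": [0,0,0],"angular": [0,0,0]}
    - {"xyz": [0,0,0],"angular": [0,0,0]}
    - {"xyz": [0,0,0],"angular": [0,0,0]}
    - {"xyz": [0,0,0],"angular": [0,0,0]}
    - {"xyz": [0,0,0],"angular": [0,0,0]}
    - {"xyz": [0,0,0],"angular": [0,0,0]}
  hand: 1

```text
clock: 13.0
position: [0.4702, 0.3487, 0.0108]
ee_rot: [-0.044, 0.999, 0.0, 0.0]
ft_force: [-0.3, -0.5, -0.6]
grip_width: 0.997
grasp_force: 0.0
```

Call:
carry_out:
  motion:
    - {"xyz": [0,0,-0.01],"angular": [0,0,0]}
    - {"xyz": [0,0,-0.025],"angular": [0,0,0]}
    - {"xyz": [0,0,-0.05],"angular": [0,0,0]}
    - {"xyz": [0,0,-0.08],"angular": [0,0,0]}
    - {"xyz": [0,0,-0.12],"angular": [0,0,0]}
    - {"xyz": [0,0,-0.16],"angular": [0,0,0]}
    - {"xyz": [0,0,-0.2],"angular": [0,0,0]}
    - {"xyz": [0,0,-0.24],"angular": [0,0,0]}
    - {"xyz": [0,0,-0.27],"angular": [0,0,0]}
    - {"xyz": [0,0,-0.29],"angular": [0,0,0]}
    - {"xyz": [0,0,-0.29],"angular": [0,0,0]}

```text
clock: 14.1
position: [0.471, 0.3492, 0.3058]
ee_rot: [-0.044, 0.999, 0.002, 0.003]
ft_force: [-0.4, -0.5, -0.7]
grip_width: 0.995
grasp_force: 0.0
```

```bash
python3 - <<'E'
from h import *
goal((.645,-.147,.30),12)
print(np.round(get_obs()['joint_pos'],2))
E
```

```text
t 14.1 pos [0.471  0.3492 0.3058] yhead 95.03 grip 0.995 0.0 ft [-0.4 -0.5 -0.7]
shift mm [-129.8 -509.6    4.4] turn [ 0.4  0.1 83. ]
[-0.76  0.21  0.06  1.46 -0.01  1.47  0.95]
```

Call:
carry_out:
  motion:
    - {"xyz": [-0.004,-0.015,0],"angular": [0,0,2]}
    - {"xyz": [-0.013,-0.05,0],"angular": [0,0,8]}
    - {"xyz": [-0.025,-0.097,0],"angular": [0,0,16]}
    - {"xyz": [-0.037,-0.144,0],"angular": [0,0,24]}
    - {"xyz": [-0.049,-0.19,0],"angular": [0,0,32]}
    - {"xyz": [-0.061,-0.236,0],"angular": [0,0,40]}
    - {"xyz": [-0.073,-0.282,0],"angular": [0,0,48]}
    - {"xyz": [-0.085,-0.328,0],"angular": [0,0,56]}
    - {"xyz": [-0.097,-0.374,0],"angular": [0,0,64]}
    - {"xyz": [-0.109,-0.42,0],"angular": [0,0,72]}
    - {"xyz": [-0.12,-0.462,0],"angular": [0,0,79]}
    - {"xyz": [-0.129,-0.495,0],"angular": [0,0,83]}

```text
clock: 15.3
position: [0.6412, -0.1376, 0.2999]
ee_rot: [0.633, 0.774, -0.001, -0.0]
ft_force: [1.2, -0.2, 0.3]
grip_width: 1.0
grasp_force: 0.0
```

Call:
carry_out:
  motion:
    - {"xyz": [0,0,0],"angular": [0,0,0]}
    - {"xyz": [0,0,0],"angular": [0,0,0]}
    - {"xyz": [0,0,0],"angular": [0,0,0]}

```text
clock: 15.6
position: [0.6417, -0.1324, 0.3003]
ee_rot: [0.629, 0.778, 0.0, -0.001]
ft_force: [0.6, -0.5, 0.6]
grip_width: 0.999
grasp_force: 0.0
```

```bash
python3 - <<'E'
from h import *
goal((.648,-.149,.20),12)
T=snap('top');S=snap('side')
def up(c,u,v,w,h,k): return cv2.resize(c['img'][v:v+h,u:u+w,::-1],None,fx=k,fy=k,interpolation=cv2.INTER_CUBIC)
a=up(S,290,150,130,180,3); b=np.vstack([up(T,140,220,90,90,3),up(S,180,160,90,90,3)])
cv2.imwrite('pics/pre.png',np.hstack([a,b]))
E
```

```text
t 15.6 pos [ 0.6417 -0.1324  0.3003] yhead 12.08 grip 0.999 0.0 ft [ 0.6 -0.5  0.6]
shift mm [-17.7   2.8 100.3] turn [-0.  -0.1  0.1]
```

View pics/pre.png

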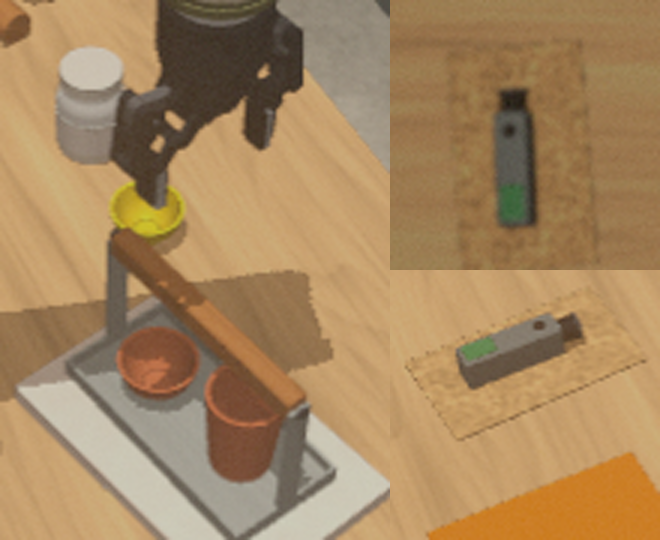

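The thermometer lies flat and released on its mat (right panels). The open fingers straddle the bar line. I'll descend on the bar, slightly towards the beaker to match the centre of mass.

Call:
carry_out:
  motion:
    - {"xyz": [-0.009,0.0015,0.01],"angular": [0,0,0]}
    - {"xyz": [-0.0177,0.003,0.035],"angular": [0,0,0]}
    - {"xyz": [-0.0177,0.003,0.065],"angular": [0,0,0]}
    - {"xyz": [-0.0177,0.003,0.095],"angular": [0,0,0]}
    - {"xyz": [-0.0177,0.003,0.12],"angular": [0,0,0]}
    - {"xyz": [-0.0177,0.003,0.14],"angular": [0,0,0]}
    - {"xyz": [-0.0177,0.003,0.153],"angular": [0,0,0]}
    - {"xyz": [-0.0177,0.003,0.16],"angular": [0,0,0]}
    - {"xyz": [-0.0177,0.003,0.163],"angular": [0,0,0]}
    - {"xyz": [-0.0177,0.003,0.163],"angular": [0,0,0]}
    - {"xyz": [-0.0177,0.003,0.163],"angular": [0,0,0]}

```text
clock: 16.8
position: [0.6493, -0.1499, 0.1388]
ee_rot: [0.629, 0.777, 0.0, 0.001]
ft_force: [0.3, 0.6, -0.3]
grip_width: 0.998
grasp_force: 0.0
```

```bash
python3 - <<'E'
from h import *
goal((.648,-.149,.137),12)
T=snap('top');S=snap('side')
def up(c,u,v,w,h,k): return cv2.resize(c['img'][v:v+h,u:u+w,::-1],None,fx=k,fy=k,interpolation=cv2.INTER_CUBIC)
cv2.imwrite('pics/on.png',np.hstack([up(T,305,155,130,130,3),up(S,290,205,130,130,3)]))
E
```

```text
t 16.8 pos [ 0.6493 -0.1499  0.1388] yhead 12.04 grip 0.998 0.0 ft [ 0.3  0.6 -0.3]
shift mm [ 1.2 -1.1  1.7] turn [0.1 0.  0. ]
```

View pics/on.png

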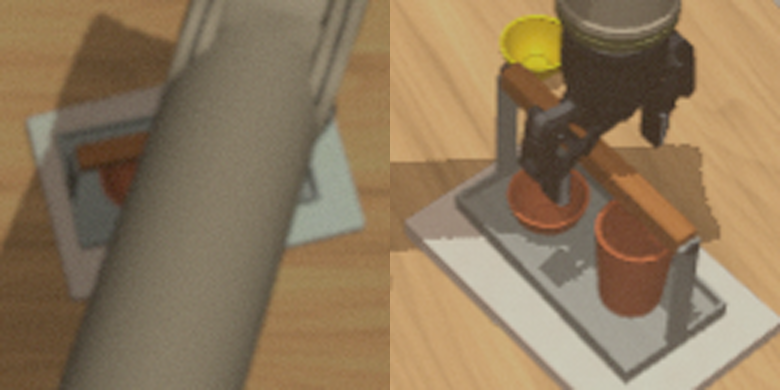

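The fingers straddle the bar near its middle, clear of both the dish and the beaker. I'll close gently, firm up, then lift slowly.

Call:
carry_out:
  motion:
    - {"xyz": [0,0,0.0015],"angular": [0,0,0]}
    - {"xyz": [0,0,0.0015],"angular": [0,0,0]}
    - {"xyz": [0,0,0.0015],"angular": [0,0,0]}
    - {"xyz": [0,0,0.0015],"angular": [0,0,0]}
    - {"xyz": [0,0,0.0015],"angular": [0,0,0]}
    - {"xyz": [0,0,0.0015],"angular": [0,0,0]}
    - {"xyz": [0,0,0.0015],"angular": [0,0,0]}
    - {"xyz": [0,0,0.0015],"angular": [0,0,0]}
    - {"xyz": [0,0,0.0015],"angular": [0,0,0]}
    - {"xyz": [0,0,0.0015],"angular": [0,0,0]}
    - {"xyz": [0,0,0.0015],"angular": [0,0,0]}
  hand: 0
  grip_force: 25

```text
clock: 18.0
position: [0.6489, -0.1497, 0.1363]
ee_rot: [0.629, 0.777, 0.0, 0.0]
ft_force: [2.3, -0.4, -0.2]
grip_width: 0.231
grasp_force: 27.4
```

Call:
carry_out:
  motion:
    - {"xyz": [0,0,0],"angular": [0,0,0]}
    - {"xyz": [0,0,0],"angular": [0,0,0]}
    - {"xyz": [0,0,0],"angular": [0,0,0]}
    - {"xyz": [0,0,0],"angular": [0,0,0]}
    - {"xyz": [0,0,-0.001],"angular": [0,0,0]}
    - {"xyz": [0,0,-0.002],"angular": [0,0,0]}
    - {"xyz": [0,0,-0.004],"angular": [0,0,0]}
    - {"xyz": [0,0,-0.006],"angular": [0,0,0]}
    - {"xyz": [0,0,-0.008],"angular": [0,0,0]}
    - {"xyz": [0,0,-0.01],"angular": [0,0,0]}
    - {"xyz": [0,0,-0.01],"angular": [0,0,0]}
  grip_force: 110

```text
clock: 19.1
position: [0.6489, -0.1498, 0.1467]
ee_rot: [0.629, 0.777, 0.0, 0.0]
ft_force: [0.3, 0.1, -6.6]
grip_width: 0.215
grasp_force: 107.6
```

```bash
python3 - <<'E'
from h import *
o=get_obs(); print(o['torque'],o['ft_force'])
goal((.648,-.149,.137),12)
T=snap('top');S=snap('side')
def up(c,u,v,w,h,k): return cv2.resize(c['img'][v:v+h,u:u+w,::-1],None,fx=k,fy=k,interpolation=cv2.INTER_CUBIC)
cv2.imwrite('pics/lift1.png',up(S,280,195,140,140,4))
E
```

```text
[-0.01847638  0.02446341  0.00407894] [ 0.31314353  0.09775944 -6.57182839]
t 19.1 pos [ 0.6489 -0.1498  0.1467] yhead 12.04 grip 0.215 107.6 ft [ 0.3  0.1 -6.6]
shift mm [ 1.  -0.7  9.7] turn [0. 0. 0.]
```

View pics/lift1.png

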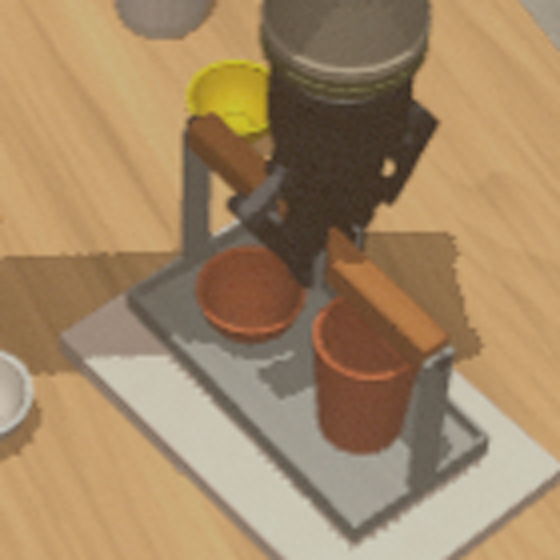

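The carrier's full weight (6.6 N) is on the gripper with almost no moment, and it hangs level with the ware standing. That was the 11th picture, one over the limit of 10, so from here I'll use numbers only. I'll lift the rest of the way.

Call:
carry_out:
  motion:
    - {"xyz": [0,0,-0.002],"angular": [0,0,0]}
    - {"xyz": [0,0,-0.006],"angular": [0,0,0]}
    - {"xyz": [0,0,-0.012],"angular": [0,0,0]}
    - {"xyz": [0,0,-0.019],"angular": [0,0,0]}
    - {"xyz": [0,0,-0.026],"angular": [0,0,0]}
    - {"xyz": [0,0,-0.033],"angular": [0,0,0]}
    - {"xyz": [0,0,-0.04],"angular": [0,0,0]}
    - {"xyz": [0,0,-0.046],"angular": [0,0,0]}
    - {"xyz": [0,0,-0.051],"angular": [0,0,0]}
    - {"xyz": [0,0,-0.054],"angular": [0,0,0]}
    - {"xyz": [0,0,-0.055],"angular": [0,0,0]}
    - {"xyz": [0,0,-0.055],"angular": [0,0,0]}

```text
clock: 20.4
position: [0.6488, -0.1498, 0.2012]
ee_rot: [0.629, 0.777, 0.0, -0.0]
ft_force: [0.6, 0.6, -7.0]
grip_width: 0.212
grasp_force: 107.7
```

Call:
carry_out:
  motion:
    - {"xyz": [0,0,-0.002],"angular": [0,0,0]}
    - {"xyz": [0,0,-0.006],"angular": [0,0,0]}
    - {"xyz": [0,0,-0.012],"angular": [0,0,0]}
    - {"xyz": [0,0,-0.019],"angular": [0,0,0]}
    - {"xyz": [0,0,-0.026],"angular": [0,0,0]}
    - {"xyz": [0,0,-0.033],"angular": [0,0,0]}
    - {"xyz": [0,0,-0.04],"angular": [0,0,0]}
    - {"xyz": [0,0,-0.046],"angular": [0,0,0]}
    - {"xyz": [0,0,-0.051],"angular": [0,0,0]}
    - {"xyz": [0,0,-0.054],"angular": [0,0,0]}
    - {"xyz": [0,0,-0.055],"angular": [0,0,0]}
    - {"xyz": [0,0,-0.055],"angular": [0,0,0]}

```text
clock: 21.6
position: [0.6488, -0.1497, 0.2562]
ee_rot: [0.629, 0.777, 0.0, -0.0]
ft_force: [-0.2, -0.2, -7.0]
grip_width: 0.215
grasp_force: 107.7
```

Call:
carry_out:
  motion:
    - {"xyz": [0,0,0],"angular": [0,0,0]}
    - {"xyz": [0,0,0],"angular": [0,0,0]}
    - {"xyz": [0,0,0],"angular": [0,0,0]}
    - {"xyz": [0,0,0],"angular": [0,0,0]}
    - {"xyz": [0,0,0],"angular": [0,0,0]}
    - {"xyz": [0,0,0],"angular": [0,0,0]}
    - {"xyz": [0,0,0],"angular": [0,0,0]}
    - {"xyz": [0,0,0],"angular": [0,0,0]}

```text
clock: 22.4
position: [0.6488, -0.1498, 0.2563]
ee_rot: [0.629, 0.777, 0.0, -0.0]
ft_force: [-0.7, -0.2, -7.5]
grip_width: 0.214
grasp_force: 107.7
```

```bash
python3 - <<'E'
from h import *
goal((.648,-.149,.257),12); o=get_obs(); print(np.round(o['torque'],3),np.abs(o['joint_velocities']).max().round(4))
S=camera('side'); g=S['img'].astype(float)
# terracotta of the ware and orange bar: blob centres in the side view
hsv=cv2.cvtColor(S['img'],cv2.COLOR_RGB2HSV); m=((hsv[...,0]<9)&(hsv[...,1]>110)&(hsv[...,2]>60)).astype(np.uint8)
n,_,st,ce=cv2.connectedComponentsWithStats(m)
print([(st[i].tolist(),ce[i].round(0).tolist()) for i in range(1,n) if st[i,4]>100])
c,s=np.cos(.21),np.sin(.21)   # where the lifted ware should be seen
for n,l in(('beaker',-.05),('dish',.05)): print(n,proj(S,(.647-s*l,-.14+c*l,.026+.12+(.043 if l<0 else .018))).round(0))
E
```

```text
t 22.4 pos [ 0.6488 -0.1498  0.2563] yhead 12.04 grip 0.214 107.7 ft [-0.7 -0.2 -7.5]
shift mm [ 0.9 -0.6 -0.7] turn [ 0. -0.  0.]
[-0.06   0.002  0.002] 0.0058
[]
beaker [[373. 261.]]
dish [[344. 240.]]
```

```bash
python3 - <<'E'
from h import *
S=camera('side'); im=S['img'].astype(int); print(im[268,373],im[244,344])
m=((im[...,0]>1.5*im[...,1])&(im[...,0]>70)&(im[...,1]<1.8*im[...,2])).astype(np.uint8)
n,_,st,ce=cv2.connectedComponentsWithStats(m)
print([(st[i].tolist(),ce[i].round(0).tolist()) for i in range(1,n) if st[i,4]>60])
# bar ends: predicted top-face ends when level, and the bar-coloured extent
c,s=np.cos(.21),np.sin(.21)
for l in(.104,-.104): print('bar end pred',proj(S,(.647-s*l,-.14+c*l,.286)).round(1))
b=((im[...,0]>1.5*im[...,1])&(im[...,1]>=1.8*im[...,2])&(im[...,0]>70)).astype(np.uint8); b[:, :300]=0
n,_,st,ce=cv2.connectedComponentsWithStats(b); print([st[i].tolist() for i in range(1,n) if st[i,4]>40])
E
```

```text
[119  75  54] [135  78  54]
[([330, 227, 28, 24, 533], [344.0, 238.0]), ([361, 238, 28, 42, 818], [373.0, 259.0])]
bar end pred [[330.4 189.1]]
bar end pred [[394.  247.3]]
[]
```

The dish shows at (344,238) and the beaker at (373,259). Both are within 2 px of where they should be if standing in a level carrier 12 cm up, so I'm handing in.

```bash
python3 -c "
from workcell import *
print(hand_in())"
```

```text
the job is handed in; nothing more can be done
None
```

The job is handed in, with no verdict returned: I aimed the thermometer at the beaker for over 2 s and laid it back flat on its mat, and the carrier is held still and level about 12 cm up with the ware standing (I viewed 11 pictures, one over the limit of 10).

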